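Check the cleaner bottle on the beam scale, then open its safety cap

ROBOT

A 6-joint arm with a two-finger parallel gripper is mounted at the origin on a cart in front of the work surface, level with it; the furniture and walls round the work are solid. World frame = base frame: x ahead of the robot, y to its left, z up, the work surface at z = 0. Lengths are in m, angles in rad, forces in N, time in s.
With the tool pointing down it reaches from about 0.25 to 0.725 m from the base axis. Payload 4 kg.
Tool frame: the origin (TCP) lies midway between the tips of the shut fingers; the grasp point (between the pads) lies 19 mm behind it; z points along the fingers, y is the line along which they close (so a half turn about z gives the same grasp; the last joint's range is limited). The gripper opens to 85 mm and grips with 20 to 120 N. Pads are 22 mm wide; open, the fingers measure 114 mm over their backs; the gripper's body (76 mm by 85 mm) begins 54 mm behind the grasp point. The pads swing forward as they close: fully open they stand 13 mm farther back than shut.
Start: joints at [1.132, 0.241, 0.005, 1.335, 0, 1.571], TCP at [0.212, 0.453, 0.231] pointing down, gripper open.
Joint ranges: [-2.72, 2.72], [-1.05, 1.87], [-1.09, 1.28], [-1.99, 2.15], [-1.42, 1.44], [-3.14, 3.14]. Speed limits (rad/s): [2.79, 2.79, 3.14, 3.14, 3.14, 3.14].

INTERFACE

Orientations are given as a unit quaternion [x, y, z, w].
In Python, from workcell import bot gives the robot as it stands. The module is installed in compiled form; this text tells all that it offers.
- The arm moves only by the tool drive_tool, never from a script. Its arguments are lists of equal length, an entry for each row: "slide": the shift along the tool's x, y, z scaled (see below), a list of three; "rotation": the turn, a rotation vector about the tool's x, y, z scaled (see below), a list of three. A call has exactly 8 rows; each row is the pose to reach, as a shift and turn from the pose commanded when the call began, along the tool's axes at that moment; what a row does not reach only later rows make up. The controller multiplies each number of a shift by 250 mm and each number of a turn by 0.5 rad. A row lasts 1/8 s, in which the tool goes at most 62.5 mm and 10.7 degrees, less where a joint would pass 70% of its speed; a pose out of reach is approached as far as the arm can. A call with a number of a shift or a turn outside -1 to 1 is refused whole. A call with a gripper value outside its range is refused whole. "gripper" is the opening, from 0 (shut) to 1 (fully open), set as the call begins (left out, the last holds). The fingers move at their own pace and stop on an object; the grip force is fixed at half the most. Time passes only in rows, so rows that repeat a pose let the fingers close, or fill a call up. It gives the time, the measured TCP pose, the force, the opening and the grip force at its end, in the units of the state.
- bot.get_obs(): the state, without advancing time (a new reading comes with each control period).
- bot.camera(name): name is "scene" or "top"; returns a dict with "image" (384x512x3 uint8, red, green, blue), "z_map" (384x512 float32, m along the optical axis (not along the pixel's ray), 0 where there is no reading), "camera_matrix" (3x3 intrinsics, pixels), "xyz" and "orientation" of the camera in the world. Camera axes: x right, y up, looking along -z (the intrinsics and any distortion apply to the point x, -y, -z); pixel columns grow to the right and rows downward; lengths in m; the calibration is good to about 2 mm. A picture is of the moment at which its call begins.
- bot.job_done(): hands the job in; it is judged then, once.
The state is a dict: "clock": time; "joint_pos": joint angles; "joint_vel": joint speeds; "tau": joint torques, N m; "eef_pos": TCP position; "tool_rot": TCP orientation; "ft_force": force on the tool from outside, world axes, zero at the start; "ft_torque": the same for the moment, N m; "grip_width": finger opening in m; "grasp_force": force on a finger pad.
Only numpy, scipy, OpenCV 4.12 (cv2) and the standard library are available. Lean on these libraries where they do the work, as an engineer would, in place of code of your own. Each camera call takes 0.05 s, during which the arm holds its last target. There are 200 camera calls.

TASK

Check that the bottle of cleaner concentrate outweighs the brass weight: swing the scale's arrest lever fully over to release the beam, let the bottle's end sink and come to rest, then swing the lever fully back so that the beam is arrested level again. Only then, never while the beam is free, press the bottle's safety cap down, twist it anticlockwise until it comes free, and lift it off; finish still holding the cap level in the gripper, straight above the bottle and a few centimetres clear of it. Leave the other things on the counter alone.

Things in the scene. Friction and masses are not known exactly. Their poses are not given: they have to be found in the camera images.
- scale: white beam scale fixed to the counter: base 130 x 360 mm, origin under its centre; x to its back, y along the beam to the bottle, z up. The 270 mm beam tilts on a pivot 60 mm up. At y = +110 mm a square white bottle (64 mm) is fixed in a cradle, at y = -100 mm a brass weight (top 124 mm up). The arrest shaft lies along y, 32 mm up, under the beam; its hand lever is on its right end at y = -172 mm
- arrest_lever (a joint): angle of the lever about the shaft (rad): 0 = arrested (stop), leaning 0.60 rad from vertical to the scale's front (-x); 1.05 = fully released (stop), leaning 0.45 rad to the back (+x). It stays where it is left (friction 0.1 N m; a few N at the knob move it). Two cams on the shaft lift the beam and hold it level as the lever nears 0
- lever_knob (a point): centre of the black ball (20 mm) at the lever's end, 92 mm from the shaft's axis, about 108 mm above the counter when arrested, at most 124 mm on the way; a 9 mm steel rod joins it to the shaft. 35 mm are free on its inner side beside it, nothing stands before or behind it
- beam (a joint): tilt of the beam (rad): 0 = level (arrested); positive = bottle's end down. Released, it comes to rest at about 0.06 within 1 s.
- cap: grey push-and-turn cap, loose, 40 g: ribbed round grip of 44 mm from 8 to 34 mm above the origin, over a 58 mm skirt from 0 to 8 mm whose ledge fingertips can push on; origin at the centre of its lower rim, z up. Locked, its origin is 12 mm below neck_top, 172 mm above the counter. A spring pushes it up (about 5 N at rest, 10 N at its bottom stop 6.5 mm down)
- neck_top (a point): centre of the top of the bottle's neck (36 mm wide), z up along it; a white 20 mm spout stands 21 mm out of it when open. To free the cap: press it down 5 to 6.5 mm, keep it down and turn it 1.2 rad anticlockwise seen from above (1.05 to 1.4 frees it, stop at 1.43); it springs up 3 mm and lifts straight off. Unpressed it turns only about 0.1 rad; clockwise not at all
- weight_b: loose brass weight with a knob, 34 mm wide, 40 mm tall, on the counter behind the scale; a bystander; origin at the centre of its underside
- weight_c: loose brass weight with a knob, 27 mm wide, 32 mm tall, on the counter behind the scale; a bystander; origin at the centre of its underside
- spice_a: spice jar, 41 mm wide, 101 mm tall, left of the scale; a bystander; origin at the centre of its underside
- spice_b: spice jar, 42 mm wide, 109 mm tall, left of the scale; a bystander; origin at the centre of its underside
- mill: wooden pepper mill, 58 mm wide, 170 mm tall, right of the scale; a bystander; origin at the centre of its underside
- tin_a: round tin, 86 mm wide, 40 mm tall, left of the scale; a bystander; origin at the centre of its underside
- tin_b: flat oval-cornered tub, 63x105 mm, 26 mm tall, right of the scale; a bystander; origin at the centre of its underside
There are look-alikes about, which are no part of the job. Leave any brown or orange look-alike of the cap alone.

How it is judged:
By the outcome, as a careful person would: the job done as asked, in the order asked, and still so for the second after the job is handed in, while the arm keeps its last pose, push and grip.
It also fails if it takes over 61 s, if anything falls off the work surface, if the arm or the gripper's body presses on something with over 40 N, if the wrist force passes 120 N, or if a joint passes its speed limit or range.

## Working session

There is one attempt and no reset: what is moved stays moved. The work goes in short steps, Python scripts to look and compute and a tool call to move; the robot and the scene stay as the last step left them, time stands still between calls to the robot, and variables do not carry over. Pictures are saved under pics/ and viewed, at most 10 in all, crops included, and the job is handed in when it is done.

Besides the shell and the picture viewer there is one more tool, called after ">>>" as a command line: name --argument value ..., lists and objects as JSON in quotes. drive_tool: Moves the arm, as the interface text tells. Shifts and turns lie within -1 to 1; 1 stands for 250 mm of shift or 0.5 rad of turn. Its arguments: {"type":"object","properties":{"slide":{"type":"array","items":{"type":"array","items":{"type":"number"}}},"rotation":{"type":"array","items":{"type":"array","items":{"type":"number"}}},"gripper":{"type":"number"}},"required":["slide","rotation"]}

```bash
mkdir -p pics
cat > h.py <<'E'
import numpy as np, cv2
from scipy.spatial.transform import Rotation as R
from workcell import bot
def cloud(c):
    K=np.array(c["camera_matrix"]);z=c["z_map"];v,u=np.mgrid[:z.shape[0],:z.shape[1]]
    p=np.stack([(u-K[0,2])/K[0,0]*z,-(v-K[1,2])/K[1,1]*z,-z],-1)
    P=p@R.from_quat(c["orientation"]).as_matrix().T+np.array(c["xyz"])
    P[z<=0]=np.nan
    return P
E
python3 - <<'E'
from h import *
o=bot.get_obs();print(o)
for n in("scene","top"):
    c=bot.camera(n);np.save(n+".npy",c,allow_pickle=True)
    cv2.imwrite(f"pics/{n}0.png",cv2.resize(c["image"][:,:,::-1],(768,576)))
    print(n,c["xyz"],c["orientation"],c["camera_matrix"], (c["z_map"]>0).mean())
    print([k for k in c])
E
```

```text
{'clock': 0.0, 'joint_pos': array([1.13200910e+00, 2.41439267e-01, 3.72070543e-03, 1.33516196e+00,
       2.48794936e-05, 1.57081832e+00]), 'joint_vel': array([-0.0004213 ,  0.0015433 ,  0.00055236,  0.00135137, -0.0006455 ,
       -0.00122632]), 'tau': array([-1.13792685e-03, -3.72319114e+01,  2.52407116e+01,  1.70124765e-02,
        7.48994876e-05, -5.78302419e-06]), 'eef_pos': array([0.21215112, 0.4520766 , 0.23039846]), 'tool_rot': array([ 2.17648440e-01,  9.76026675e-01, -1.01441168e-03, -2.38929862e-04]), 'ft_force': array([ 0.50433692, -0.1463428 ,  0.421512  ]), 'ft_torque': array([0.00067758, 0.01254093, 0.02984407]), 'grasp_force': 0.0, 'grip_width': 0.08531404238353202}
scene [-0.07269417 -0.62471127  1.17060347] [ 0.32465726 -0.11540884 -0.33836606  0.87566367] [[382.82876816   0.         252.92009853]
 [  0.         382.82876816 190.87855003]
 [  0.           0.           1.        ]] 0.9958038330078125
['image', 'z_map', 'camera_matrix', 'xyz', 'orientation']
top [0.29410756 0.04111415 1.35196097] [ 0.06007004 -0.07063358 -0.69446461  0.71352743] [[422.76192017   0.         256.26098959]
 [  0.         422.76192017 196.92412936]
 [  0.           0.           1.        ]] 0.9960581461588541
['image', 'z_map', 'camera_matrix', 'xyz', 'orientation']
```

View pics/scene0.png

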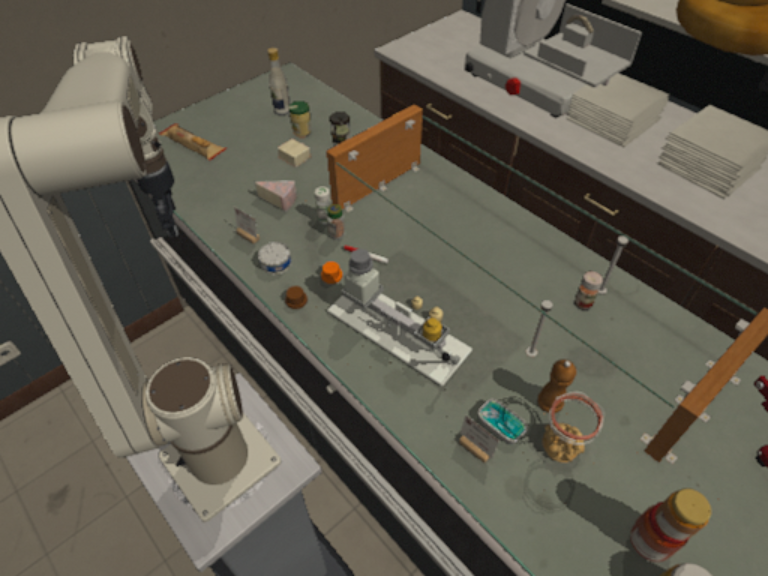

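View pics/top0.png

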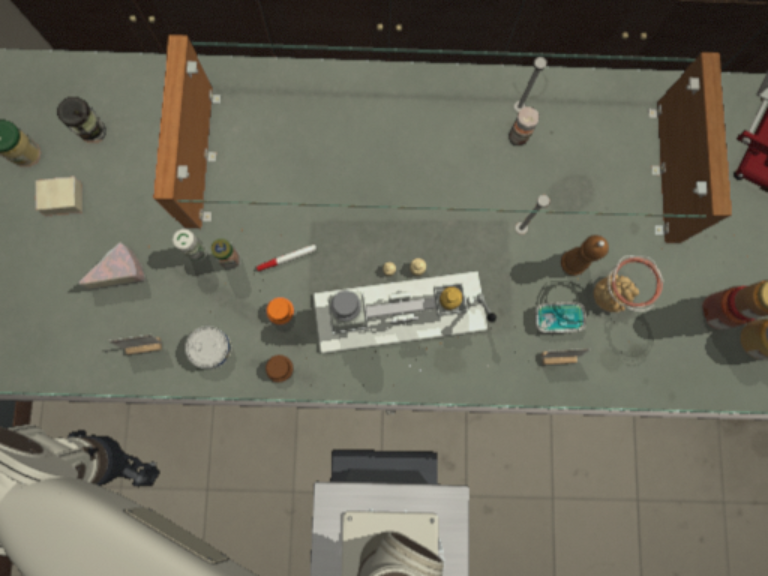

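The top view (768x576) shows the scale base spanning (315–487, 275–350). There are three cap-like things:
- Grey on the white bottle at (347,303): this fits, as it is grey and sits on the scale's bottle.
- Orange at (280,311): a look-alike.
- Brown at (279,368): a look-alike.

The lever knob is black at (491,317), and a glass shelf edge runs along row ~212 behind the scale.

Run:
```python
from h import *
C={n:np.load(n+".npy",allow_pickle=True).item() for n in("scene","top")}
for n,c in C.items():
    P=cloud(c);im=c["image"].astype(int);hsv=cv2.cvtColor(c["image"],cv2.COLOR_RGB2HSV)
    x,y,z=P[...,0],P[...,1],P[...,2]
    print(n,"counter z",np.nanmedian(z[(x>.3)&(x<.7)&(abs(y)<.3)]))
    reg=(x>.2)&(x<.6)&(y>-.3)&(y<.25)
    m=(reg&(z>.004)&(z<.03)&(hsv[...,1]<40)&(hsv[...,2]>150)).astype(np.uint8)
    k,l,s,_=cv2.connectedComponentsWithStats(cv2.morphologyEx(m,cv2.MORPH_CLOSE,np.ones((5,5))))
    i=1+s[1:,4].argmax(); q=P[(l==i)&(m>0)]
    print("base",cv2.minAreaRect(q[:,:2].astype(np.float32)),np.median(q[:,2]),s[i])
    capm=reg&(z>.195)&(z<.23)&(hsv[...,1]<60)
    q=P[capm]; print("cap top",capm.sum(),np.median(q,0),q.min(0),q.max(0), cv2.minEnclosingCircle(q[:,:2].astype(np.float32)))
    for nm,mm in dict(knob=reg&(z>.085)&(z<.13)&(hsv[...,2]<70),brass=reg&(z>.08)&(z<.14)&(hsv[...,1]>100)).items():
        q=P[mm]; 
        if len(q): print(nm,len(q),np.median(q,0),q.min(0),q.max(0),np.argwhere(mm).mean(0))
t=C["top"]["image"][:,:,::-1][170:245,165:345];s=C["scene"]["image"][:,:,::-1][155:265,205:325]
cv2.imwrite("pics/crop1.png",np.vstack([cv2.resize(t,(720,300),interpolation=2),np.pad(cv2.resize(s,(300,275),interpolation=2),((0,0),(0,420),(0,0)))]))
# glass shelf & wood heights
P=cloud(C["top"]);
for r,c in [(105,300),(105,350),(60,300),(217//2,205//2+30),(130,93),(25,90),(40,118),(100,362)]: print(r,c,P[r,c])
```

```text
scene counter z 0.0002572309224996294
base ((0.5091829299926758, -0.012078791856765747), (0.13115143775939941, 0.3560188412666321), 9.305734634399414) 0.014923494271755211 [ 219  203   95   54 1041]
cap top 115 [0.48797025 0.09579935 0.2056618 ] [0.46857103 0.07781399 0.19511711] [0.51239359 0.11787669 0.21182874] ((0.4901535212993622, 0.09911589324474335), 0.022774137556552887)
knob 44 [ 0.48166844 -0.18376866  0.10544512] [ 0.45585513 -0.19688397  0.08522387] [0.50712452 0.11976845 0.12074916] [226.09090909 281.61363636]
brass 154 [ 0.51752589 -0.11644587  0.10988568] [ 0.50138627 -0.13088951  0.0800923 ] [ 0.55331532 -0.09562924  0.12896757] [218.91558442 287.69480519]
top counter z 0.0013296828984025177
base ((0.47509121894836426, -0.015644162893295288), (0.053866222500801086, 0.35720109939575195), 10.035649299621582) 0.014091192620837134 [ 213  203  112   32 1240]
cap top 206 [0.49494966 0.09894261 0.20520601] [0.4730292 0.076794  0.1961225] [0.51566547 0.12078895 0.21107959] ((0.4951566159725189, 0.09919730573892593), 0.02250545658171177)
knob 30 [ 0.48915912 -0.18600213  0.1159528 ] [ 0.48149773 -0.19394154  0.108123  ] [ 0.49586948 -0.17925355  0.11972881] [211.2        327.33333333]
brass 176 [ 0.52527124 -0.10573505  0.11082131] [ 0.50816868 -0.12681866  0.08007759] [ 0.54963815 -0.08649743  0.13035325] [198.09659091 300.35227273]
105 300 [ 0.86666785 -0.11564893  0.00667008]
105 350 [ 0.87698096 -0.28803826 -0.00437555]
60 300 [ 1.03464952e+00 -1.15254080e-01  9.51624044e-04]
108 132 [0.8146538  0.43122117 0.06322811]
130 93 [ 0.75959151  0.57451472 -0.00300196]
25 90 [ 1.55186703  0.90078028 -0.65346002]
40 118 [0.96856627 0.44655091 0.20388278]
100 362 [ 0.89249599 -0.32711341  0.00468811]
```

View pics/crop1.png

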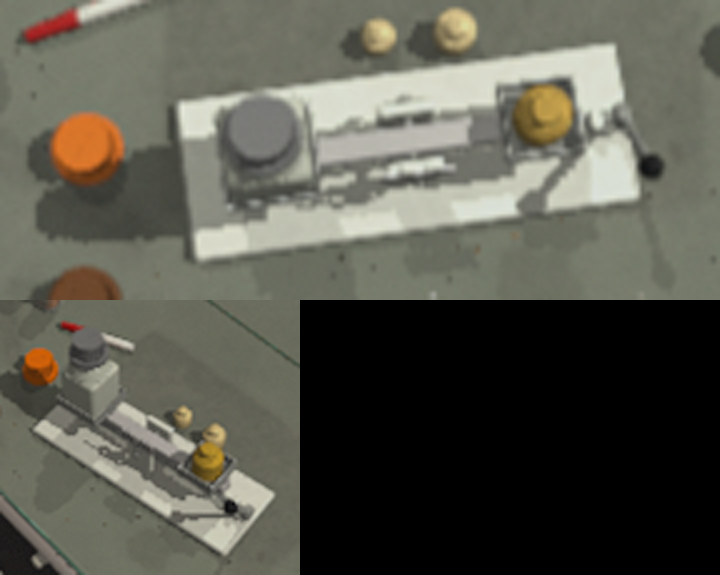

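The crop confirms that the grey cap on the scale's bottle is the one meant. The orange and brown ones stand on the counter. All the sizes agree:
- The base fit is 131x356 mm.
- The cap top is at 0.206 m.
- The yaw is 9.3°.
- Cap at about (0.492, 0.098), knob at about (0.486, -0.190, 0.108).

I'll start the approach now: straddle the knob with part-open fingers, closing line along the scale's x.

>>> drive_tool --slide '[[-0.12, -0.11, 0], [-0.25, -0.22, 0], [-0.38, -0.34, 0], [-0.5, -0.45, 0], [-0.63, -0.56, 0], [-0.75, -0.68, 0], [-0.88, -0.79, 0], [-1, -0.9, 0]]' --rotation '[[0, 0, 0.12], [0, 0, 0.25], [0, 0, 0.38], [0, 0, 0.5], [0, 0, 0.63], [0, 0, 0.75], [0, 0, 0.88], [0, 0, 1]]' --gripper 0.5

```text
clock: 1.1
eef_pos: [0.3433, 0.1413, 0.2311]
tool_rot: [0.453, 0.891, -0.0, -0.0]
ft_force: [1.1, -0.3, 0.1]
grip_width: 0.0426
grasp_force: 0.0
```

```bash
cat >> h.py <<'E'
def plan(p,yaw_y):
    """numbers for a move to TCP p, tool down, tool y at azimuth yaw_y(deg)"""
    o=bot.get_obs();Rt=R.from_quat(o["tool_rot"]);d=Rt.inv().apply(np.array(p)-o["eef_pos"])/.25
    a=np.radians(yaw_y);y=np.array([np.cos(a),np.sin(a),0]);z=np.array([0,0,-1.]);Rg=R.from_matrix(np.stack([np.cross(y,z),y,z],1))
    print("t",round(o["clock"],2),"pos",o["eef_pos"].round(4),"az",np.degrees(np.arctan2(*Rt.as_matrix()[[1,0],1])).round(1),"F",o["ft_force"].round(1),"w",o["grip_width"].round(4),"j",o["joint_pos"].round(2))
    print("slide",d.round(3),"rot",((Rt.inv()*Rg).as_rotvec()/.5).round(3))
E
python3 -c "
from h import *
plan([.486,-.19,.20],9.3)"
```

```text
Traceback (most recent call last):
  File "h.py", line 14, in plan
    print("t",round(o["clock"],2),"pos",o["eef_pos"].round(4),"az",np.degrees(np.arctan2(*Rt.as_matrix()[[1,0],1])).round(1),"F",o["ft_force"].round(1),"w",o["grip_width"].round(4),"j",o["joint_pos"].round(2))
                                                                                                                                                            ^^^^^^^^^^^^^^^^^^^^^
AttributeError: 'float' object has no attribute 'round'
```

```bash
sed -i 's/o\["grip_width"\].round(4)/round(o["grip_width"],4)/' h.py
python3 -c "
from h import *
plan([.486,-.19,.20],9.3)"
```

```text
t 1.1 pos [0.3433 0.1413 0.2311] az 36.1 F [ 1.1 -0.3  0.1] w 0.0426 j [ 0.39 -0.02 -0.29  1.3  -0.    1.33]
slide [-1.407 -0.32   0.124] rot [-0.001  0.     0.935]
```

>>> drive_tool --slide '[[-0.12, -0.03, 0], [-0.25, -0.06, 0], [-0.38, -0.09, 0], [-0.5, -0.11, 0], [-0.63, -0.14, 0], [-0.75, -0.17, 0], [-0.88, -0.2, 0], [-1, -0.23, 0]]' --rotation '[[0, 0, 0.12], [0, 0, 0.24], [0, 0, 0.36], [0, 0, 0.48], [0, 0, 0.6], [0, 0, 0.72], [0, 0, 0.84], [0, 0, 0.935]]'

```text
clock: 2.1
eef_pos: [0.4445, -0.094, 0.2309]
tool_rot: [0.647, 0.762, -0.0, -0.0]
ft_force: [0.6, 0.5, -0.3]
grip_width: 0.0426
grasp_force: 0.0
```

Run:
```python
from h import *
plan([.486,-.19,.16],9.3)
c=bot.camera("top");P=cloud(c);hsv=cv2.cvtColor(c["image"],cv2.COLOR_RGB2HSV)
```

```text
t 2.1 pos [ 0.4445 -0.094   0.2309] az 9.3 F [ 0.6  0.5 -0.3] w 0.0426 j [-0.21  0.15 -0.11  1.31  0.    1.2 ]
slide [-0.406  0.102  0.283] rot [-0.002 -0.001  0.001]
```

>>> drive_tool --slide '[[-0.14, 0.04, 0.05], [-0.28, 0.07, 0.1], [-0.4, 0.103, 0.15], [-0.406, 0.103, 0.22], [-0.406, 0.103, 0.28], [-0.406, 0.103, 0.34], [-0.406, 0.103, 0.36], [-0.406, 0.103, 0.36]]' --rotation '[[0, 0, 0], [0, 0, 0], [0, 0, 0], [0, 0, 0], [0, 0, 0], [0, 0, 0], [0, 0, 0], [0, 0, 0]]'

```text
clock: 3.15
eef_pos: [0.4863, -0.1885, 0.1412]
tool_rot: [0.646, 0.763, -0.0, -0.0]
ft_force: [-0.7, -0.1, 0.2]
grip_width: 0.043
grasp_force: 0.0
```

Run:
```python
from h import *
plan([.487,-.188,.093],9.3)
t=bot.camera("top")["image"][165:265,265:385,::-1];s=bot.camera("scene")["image"][165:265,240:360,::-1]
cv2.imwrite("pics/c2.png",np.hstack([cv2.resize(t,(400,333),interpolation=2),cv2.resize(s,(400,333),interpolation=2)]))
```

```text
t 3.15 pos [ 0.4863 -0.1885  0.1412] az 9.5 F [-0.7 -0.1  0.2] w 0.043 j [-0.37  0.34 -0.1   1.13 -0.    1.04]
slide [0.001 0.003 0.193] rot [-0.001 -0.     0.006]
```

View pics/c2.png

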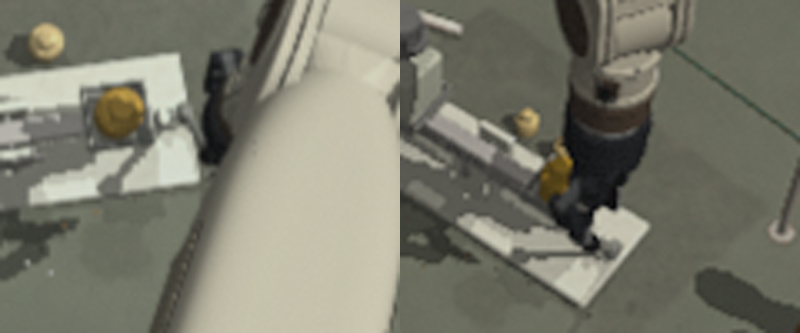

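The gripper stands over the lever end: right of the brass weight in the top half, fingers at the knob around (600,240) in the scene half. Now I'll descend.

>>> drive_tool --slide '[[0, 0, 0.05], [0, 0, 0.1], [0, 0, 0.14], [0, 0, 0.17], [0, 0, 0.19], [0, 0, 0.19], [0, 0, 0.19], [0, 0, 0.19]]' --rotation '[[0, 0, 0], [0, 0, 0], [0, 0, 0], [0, 0, 0], [0, 0, 0], [0, 0, 0], [0, 0, 0], [0, 0, 0]]'

```text
clock: 4.25
eef_pos: [0.4868, -0.189, 0.0942]
tool_rot: [0.647, 0.763, 0.0, 0.0]
ft_force: [0.6, 0.5, -0.1]
grip_width: 0.0427
grasp_force: 0.0
```

```bash
python3 -c "
from h import *
plan([.576+.012,-.174,.093],9.3)"
```

```text
t 4.25 pos [ 0.4868 -0.189   0.0942] az 9.4 F [ 0.6  0.5 -0.1] w 0.0427 j [-0.37  0.38 -0.17  1.02  0.    1.04]
slide [-0.007  0.409  0.005] rot [0.002 0.001 0.004]
```

>>> drive_tool --slide '[[0, 0.05, 0], [0, 0.11, 0], [0, 0.17, 0], [0, 0.23, 0], [0, 0.29, 0], [0, 0.34, 0], [0, 0.38, 0], [0, 0.39, 0]]' --rotation '[[0, 0, 0], [0, 0, 0], [0, 0, 0], [0, 0, 0], [0, 0, 0], [0, 0, 0], [0, 0, 0], [0, 0, 0]]'

```text
clock: 5.25
eef_pos: [0.5832, -0.1726, 0.0934]
tool_rot: [0.646, 0.763, -0.0, -0.0]
ft_force: [-1.0, -0.2, -0.8]
grip_width: 0.0423
grasp_force: 0.6
```

```bash
cat >> h.py <<'E'
def beam():
    # heights of brass top and cap top, from the cameras
    for n in("top","scene"):
        c=bot.camera(n);P=cloud(c);hsv=cv2.cvtColor(c["image"],cv2.COLOR_RGB2HSV);x,y,z=np.moveaxis(P,-1,0)
        a=z[(np.hypot(x-.525,y+.111)<.012)&(hsv[...,1]>100)];b=z[np.hypot(x-.492,y-.098)<.012]
        k=P[(x>.4)&(x<.62)&(y>-.21)&(y<-.14)&(z>.085)&(z<.13)&(hsv[...,2]<70)]
        print(n,"brass z",np.median(a).round(4),len(a),"cap z",np.median(b).round(4),len(b))
E
python3 -c "
from h import *
plan([.576+.012,-.174,.093],9.3);beam()"
```

```text
t 5.25 pos [ 0.5832 -0.1726  0.0934] az 9.5 F [-1.  -0.2 -0.8] w 0.0423 j [-0.29  0.54  0.08  1.11  0.    1.12]
slide [-0.009  0.018  0.002] rot [-0.001 -0.001  0.005]
top brass z 0.1286 55 cap z 0.1994 58
scene brass z 0.1286 43 cap z 0.1995 37
```

>>> drive_tool --slide '[[0, 0.01, 0], [0, 0.015, 0], [0, 0.02, 0], [0, 0.025, 0], [0, 0.03, 0], [0, 0.03, 0], [0, 0.03, 0], [0, 0.03, 0]]' --rotation '[[0, 0, 0], [0, 0, 0], [0, 0, 0], [0, 0, 0], [0, 0, 0], [0, 0, 0], [0, 0, 0], [0, 0, 0]]'

```text
clock: 6.35
eef_pos: [0.5855, -0.1724, 0.0932]
tool_rot: [0.647, 0.762, -0.003, -0.003]
ft_force: [-11.6, -2.5, 3.5]
grip_width: 0.0425
grasp_force: 6.0
```

```bash
python3 -c "
from h import *
plan([.576+.02,-.174,.093],9.3);beam()"
```

```text
t 6.35 pos [ 0.5855 -0.1724  0.0932] az 9.3 F [-11.6  -2.5   3.5] w 0.0425 j [-0.28  0.55  0.1   1.13 -0.    1.12]
slide [-0.013  0.04   0.   ] rot [-0.018 -0.001  0.001]
top brass z 0.129 53 cap z 0.2001 56
scene brass z 0.1284 42 cap z 0.1994 37
```

The lever is at its stop (12 N) and the beam rests with the bottle's end down: cap down about 6.5 mm, brass up. Now I'll swing the lever back.

>>> drive_tool --slide '[[0, -0.02, 0], [0, -0.02, 0], [0, -0.02, 0], [0, -0.1, 0], [0, -0.18, 0], [0, -0.26, 0], [0, -0.33, 0], [0, -0.4, 0]]' --rotation '[[0, 0, 0], [0, 0, 0], [0, 0, 0], [0, 0, 0], [0, 0, 0], [0, 0, 0], [0, 0, 0], [0, 0, 0]]'

```text
clock: 7.45
eef_pos: [0.4942, -0.1882, 0.0949]
tool_rot: [0.646, 0.763, 0.002, 0.003]
ft_force: [3.2, 0.3, -0.8]
grip_width: 0.0428
grasp_force: 1.3
```

>>> drive_tool --slide '[[0, -0.03, 0], [0, -0.05, 0], [0, -0.06, 0], [0, -0.065, 0], [0, -0.07, 0], [0, -0.07, 0], [0, -0.07, 0], [0, -0.07, 0]]' --rotation '[[0, 0, 0], [0, 0, 0], [0, 0, 0], [0, 0, 0], [0, 0, 0], [0, 0, 0], [0, 0, 0], [0, 0, 0]]'

```text
clock: 8.45
eef_pos: [0.4766, -0.1908, 0.0945]
tool_rot: [0.646, 0.763, 0.002, 0.002]
ft_force: [7.1, 1.1, 0.4]
grip_width: 0.0426
grasp_force: 2.5
```

```bash
python3 -c "
from h import *
plan([.4736,-.192,.093],9.3);beam()"
```

```text
t 8.45 pos [ 0.4766 -0.1908  0.0945] az 9.5 F [7.1 1.1 0.4] w 0.0426 j [-0.38  0.37 -0.2   1.    0.    1.02]
slide [-0.003 -0.013  0.006] rot [0.009 0.001 0.006]
top brass z 0.1223 53 cap z 0.2055 61
scene brass z 0.1247 4 cap z 0.2058 38
```

>>> drive_tool --slide '[[0, -0.01, 0], [0, -0.02, 0], [0, -0.03, 0], [0, -0.03, 0], [0, -0.03, 0], [0, -0.03, 0], [0, -0.03, 0], [0, -0.03, 0]]' --rotation '[[0, 0, 0], [0, 0, 0], [0, 0, 0], [0, 0, 0], [0, 0, 0], [0, 0, 0], [0, 0, 0], [0, 0, 0]]'

```text
clock: 9.55
eef_pos: [0.4745, -0.1918, 0.0964]
tool_rot: [0.646, 0.764, 0.005, 0.006]
ft_force: [14.4, 4.6, 1.0]
grip_width: 0.0426
grasp_force: 7.1
```

```bash
python3 -c "
from h import *
plan([.4766,-.1908,.093],9.3);beam()"
```

```text
t 9.55 pos [ 0.4745 -0.1918  0.0964] az 9.6 F [14.4  4.6  1. ] w 0.0426 j [-0.39  0.35 -0.21  0.99  0.01  1.02]
slide [0.002 0.009 0.014] rot [0.031 0.003 0.009]
top brass z 0.1227 53 cap z 0.2058 57
scene brass z nan 0 cap z 0.2055 36
  return _methods._mean(a, axis=axis, dtype=dtype,
  ret = ret.dtype.type(ret / rcount)
```

Arrested at its stop and level (14 N; cap back at 0.2056). I'll back off the knob and rise.

>>> drive_tool --slide '[[0, 0.04, 0], [0, 0.075, 0], [0, 0.075, -0.1], [0, 0.075, -0.25], [0, 0.075, -0.4], [0, 0.075, -0.55], [0, 0.075, -0.66], [0, 0.075, -0.66]]' --rotation '[[0, 0, 0], [0, 0, 0], [0, 0, 0], [0, 0, 0], [0, 0, 0], [0, 0, 0], [0, 0, 0], [0, 0, 0]]'

```text
clock: 10.65
eef_pos: [0.4857, -0.1896, 0.2603]
tool_rot: [0.647, 0.763, 0.0, 0.001]
ft_force: [-0.4, -0.7, -0.4]
grip_width: 0.0426
grasp_force: 0.0
```

Run:
```python
from h import *
plan([.4925,.0985,.26],-18)
c=bot.camera("top");P=cloud(c);hsv=cv2.cvtColor(c["image"],cv2.COLOR_RGB2HSV);x,y,z=np.moveaxis(P,-1,0)
# clear view of the cap's top disc: grey blob centre cast on z=.206
for n in("top","scene"):
    c=bot.camera(n);P=cloud(c);x,y,z=np.moveaxis(P,-1,0)
    m=(np.hypot(x-.492,y-.098)<.04)&(z>.202)&(z<.212)
    q=P[m];print(n,m.sum(),q.mean(0).round(4),((q.min(0)+q.max(0))/2).round(4),cv2.minEnclosingCircle(q[:,:2].astype(np.float32)))
```

```text
t 10.65 pos [ 0.4857 -0.1896  0.2603] az 9.4 F [-0.4 -0.7 -0.4] w 0.0426 j [-0.37  0.27  0.12  1.42 -0.    1.03]
slide [ 1.132  0.215 -0.   ] rot [0.004 0.003 0.957]
top 183 [0.4956 0.0994 0.2056] [0.4944 0.1    0.2069] ((0.49469664692878723, 0.0996989980340004), 0.022395601496100426)
scene 99 [0.4892 0.0986 0.2062] [0.4901 0.0991 0.2061] ((0.49023184180259705, 0.10024172067642212), 0.02421189844608307)
```

>>> drive_tool --slide '[[0.12, 0.02, 0], [0.25, 0.05, 0], [0.38, 0.07, 0], [0.5, 0.1, 0], [0.63, 0.12, 0], [0.75, 0.15, 0], [0.88, 0.17, 0], [1, 0.2, 0]]' --rotation '[[0, 0, 0.12], [0, 0, 0.24], [0, 0, 0.36], [0, 0, 0.48], [0, 0, 0.6], [0, 0, 0.72], [0, 0, 0.84], [0, 0, 0.957]]' --gripper 1

```text
clock: 11.8
eef_pos: [0.4924, 0.0666, 0.2569]
tool_rot: [0.81, 0.587, -0.002, -0.001]
ft_force: [-0.0, -0.0, 0.1]
grip_width: 0.0854
grasp_force: 0.0
```

```bash
python3 -c "
from h import *
plan([.4925,.099,.21],-18)"
```

```text
t 11.8 pos [0.4924 0.0666 0.2569] az -18.1 F [-0.  -0.   0.1] w 0.0854 j [ 0.13  0.23  0.06  1.4  -0.    2.02]
slide [ 0.124 -0.039  0.187] rot [-0.007  0.004 -0.003]
```

>>> drive_tool --slide '[[0.06, -0.02, 0.02], [0.124, -0.039, 0.05], [0.124, -0.039, 0.05], [0.124, -0.039, 0.12], [0.124, -0.039, 0.19], [0.124, -0.039, 0.25], [0.124, -0.039, 0.3], [0.124, -0.039, 0.311]]' --rotation '[[0, 0, 0], [0, 0, 0], [0, 0, 0], [0, 0, 0], [0, 0, 0], [0, 0, 0], [0, 0, 0], [0, 0, 0]]'

```text
clock: 12.8
eef_pos: [0.4934, 0.0979, 0.1801]
tool_rot: [0.809, 0.588, -0.001, -0.0]
ft_force: [1.0, -0.8, 0.2]
grip_width: 0.085
grasp_force: 0.0
```

Run:
```python
from h import *
plan([.4925,.099,.179],-18)
t=bot.camera("top")["image"][100:260,120:320,::-1];s=bot.camera("scene")["image"][140:240,180:305,::-1]
cv2.imwrite("pics/c3.png",np.hstack([cv2.resize(t,(400,320),interpolation=2),cv2.resize(s,(400,320),interpolation=2)]))
```

```text
t 12.8 pos [0.4934 0.0979 0.1801] az -18.0 F [ 1.  -0.8  0.2] w 0.085 j [ 0.2   0.28 -0.08  1.21 -0.    2.08]
slide [ 0.003 -0.005  0.005] rot [-0.003  0.002 -0.   ]
```

View pics/c3.png

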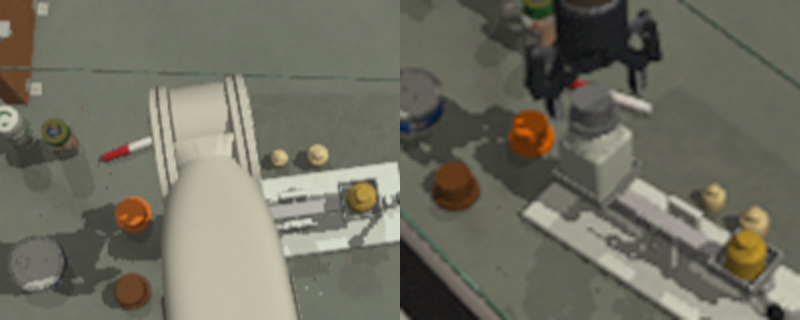

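Scene half: the open fingers end near (555,110) and (645,90), either side of the grey cap at (590,105). I'll check the centring in the depth data before closing.

Run:
```python
from h import *
c=bot.camera("scene");P=cloud(c);x,y,z=np.moveaxis(P,-1,0);hsv=cv2.cvtColor(c["image"],cv2.COLOR_RGB2HSV)
o=bot.get_obs();T=R.from_quat(o["tool_rot"]).inv()
near=(np.hypot(x-.4934,y-.0979)<.08)&(z>.17)
L=T.apply(P[near]-o["eef_pos"])*1000; v=hsv[...,2][near]
for lo,hi in((-10,-2),(-20,-10),(-30,-20),(-45,-30)):
    s=(L[:,2]>lo)&(L[:,2]<hi); 
    for nm,f in(("neg",s&(L[:,1]<-30)),("pos",s&(L[:,1]>30)),("cap",s&(abs(L[:,1])<30))):
        if f.sum(): print(lo,hi,nm,f.sum(),"x",L[f,0].min().round(),L[f,0].max().round(),"y",L[f,1].min().round(),L[f,1].max().round())
print("zmin fingers",L[abs(L[:,1])>36][:,2].max())
```

```text
-10 -2 cap 17 x -23.0 -3.0 y -26.0 10.0
-20 -10 neg 1 x -6.0 -6.0 y -42.0 -42.0
-20 -10 pos 5 x -9.0 7.0 y 42.0 48.0
-20 -10 cap 26 x -23.0 17.0 y -26.0 19.0
-30 -20 neg 9 x -12.0 -6.0 y -56.0 -43.0
-30 -20 pos 10 x -12.0 5.0 y 42.0 54.0
-30 -20 cap 104 x -22.0 20.0 y -25.0 15.0
-45 -30 neg 14 x -13.0 2.0 y -57.0 -45.0
-45 -30 pos 14 x -13.0 5.0 y 42.0 54.0
zmin fingers -13.96270049793325
```

>>> drive_tool --slide '[[0.003, -0.008, 0.004], [0.003, -0.01, 0.004], [0.003, -0.01, 0.004], [0.003, -0.01, 0.004], [0.003, -0.01, 0.004], [0.003, -0.01, 0.004], [0.003, -0.01, 0.004], [0.003, -0.01, 0.004]]' --rotation '[[0, 0, 0], [0, 0, 0], [0, 0, 0], [0, 0, 0], [0, 0, 0], [0, 0, 0], [0, 0, 0], [0, 0, 0]]' --gripper 0

```text
clock: 13.95
eef_pos: [0.4916, 0.1001, 0.1806]
tool_rot: [0.809, 0.588, 0.0, -0.0]
ft_force: [-3.1, 2.2, 5.6]
grip_width: 0.0427
grasp_force: 60.3
```

```bash
python3 -c "
from h import *
print(bot.get_obs()['grasp_force'],bot.get_obs()['ft_torque'].round(2))
plan([.4925,.099,.173],-18)"
```

```text
60.26992063969374 [0.27 0.68 0.05]
t 13.95 pos [0.4916 0.1001 0.1806] az -18.0 F [-3.1  2.2  5.6] w 0.0427 j [ 0.2   0.27 -0.09  1.21  0.    2.08]
slide [-0.003  0.005  0.03 ] rot [-0.    -0.002  0.001]
```

>>> drive_tool --slide '[[0, 0, 0.008], [0, 0, 0.016], [0, 0, 0.024], [0, 0, 0.03], [0, 0, 0.036], [0, 0, 0.036], [0, 0, 0.036], [0, 0, 0.036]]' --rotation '[[0, 0, 0], [0, 0, 0], [0, 0, 0], [0, 0, 0], [0, 0, 0], [0, 0, 0], [0, 0, 0], [0, 0, 0]]'

```text
clock: 14.95
eef_pos: [0.4916, 0.1006, 0.1738]
tool_rot: [0.809, 0.588, 0.001, -0.0]
ft_force: [-7.2, 1.7, 17.0]
grip_width: 0.0428
grasp_force: 61.6
```

```bash
python3 -c "
from h import *
plan([.4925,.099,.173],-18)"
```

```text
t 14.95 pos [0.4916 0.1006 0.1738] az -18.0 F [-7.2  1.7 17. ] w 0.0428 j [ 0.2   0.28 -0.1   1.19  0.    2.08]
slide [-0.005  0.005  0.003] rot [ 0.002 -0.006  0.002]
```

>>> drive_tool --slide '[[0, 0, 0], [0, 0, 0], [0, 0, 0], [0, 0, 0], [0, 0, 0], [0, 0, 0], [0, 0, 0], [0, 0, 0]]' --rotation '[[0, 0, -0.12], [0, 0, -0.25], [0, 0, -0.38], [0, 0, -0.5], [0, 0, -0.63], [0, 0, -0.75], [0, 0, -0.88], [0, 0, -1]]'

```text
clock: 15.95
eef_pos: [0.4913, 0.1009, 0.1739]
tool_rot: [0.637, 0.77, 0.002, -0.0]
ft_force: [-8.4, 3.3, 19.5]
grip_width: 0.0425
grasp_force: 61.7
```

```bash
python3 -c "
from h import *
print(bot.get_obs()['ft_torque'].round(2))
plan([.4925,.099,.173],-18+68.8)"
```

```text
[ 0.46  2.07 -0.19]
t 15.95 pos [0.4913 0.1009 0.1739] az 10.8 F [-8.4  3.3 19.5] w 0.0425 j [ 0.2   0.28 -0.1   1.19  0.    1.58]
slide [-0.008  0.003  0.003] rot [ 0.005 -0.004 -1.397]
```

>>> drive_tool --slide '[[0, 0, 0], [0, 0, 0], [0, 0, 0], [0, 0, 0], [0, 0, 0], [0, 0, 0], [0, 0, 0], [0, 0, 0]]' --rotation '[[0, 0, -0.12], [0, 0, -0.25], [0, 0, -0.38], [0, 0, -0.5], [0, 0, -0.63], [0, 0, -0.75], [0, 0, -0.88], [0, 0, -1]]'

```text
clock: 16.95
eef_pos: [0.491, 0.1009, 0.1739]
tool_rot: [0.427, 0.904, 0.001, -0.0]
ft_force: [-9.6, 3.3, 19.0]
grip_width: 0.0426
grasp_force: 61.8
```

>>> drive_tool --slide '[[0, 0, 0], [0, 0, 0], [0, 0, 0], [0, 0, 0], [0, 0, 0], [0, 0, 0], [0, 0, 0], [0, 0, 0]]' --rotation '[[0, 0, -0.12], [0, 0, -0.25], [0, 0, -0.38], [0, 0, -0.44], [0, 0, -0.44], [0, 0, -0.44], [0, 0, -0.44], [0, 0, -0.44]]'

```text
clock: 17.95
eef_pos: [0.4909, 0.1008, 0.174]
tool_rot: [0.326, 0.945, 0.001, -0.0]
ft_force: [-9.9, 2.8, 19.9]
grip_width: 0.0428
grasp_force: 61.8
```

```bash
python3 -c "
from h import *
print(bot.get_obs()['ft_torque'].round(2))
plan([.4925,.099,.173],-18+68.8)"
```

```text
[ 0.38  2.19 -0.14]
t 17.95 pos [0.4909 0.1008 0.174 ] az 51.9 F [-9.9  2.8 19.9] w 0.0428 j [ 0.2   0.27 -0.1   1.19  0.    0.87]
slide [-0.01  -0.002  0.004] rot [ 0.005 -0.002  0.04 ]
```

>>> drive_tool --slide '[[0, 0, -0.012], [0, 0, -0.024], [0, 0, -0.036], [0, 0, -0.044], [0, 0, -0.052], [0, 0, -0.056], [0, 0, -0.06], [0, 0, -0.06]]' --rotation '[[0, 0, 0], [0, 0, 0], [0, 0, 0], [0, 0, 0], [0, 0, 0], [0, 0, 0], [0, 0, 0], [0, 0, 0]]'

```text
clock: 18.95
eef_pos: [0.491, 0.0992, 0.1852]
tool_rot: [0.326, 0.945, -0.001, -0.001]
ft_force: [-5.0, -0.8, -4.4]
grip_width: 0.0428
grasp_force: 61.2
```

```bash
python3 -c "
from h import *
print(bot.get_obs()['ft_torque'].round(2))
plan([.4925,.099,.25],-18+68.8)"
```

```text
[-0.06  1.04 -0.03]
t 18.95 pos [0.491  0.0992 0.1852] az 51.9 F [-5.  -0.8 -4.4] w 0.0428 j [ 0.2   0.27 -0.08  1.22 -0.    0.86]
slide [-0.005  0.002 -0.259] rot [-0.005 -0.002  0.038]
```

>>> drive_tool --slide '[[0, 0, -0.02], [0, 0, -0.05], [0, 0, -0.09], [0, 0, -0.14], [0, 0, -0.19], [0, 0, -0.235], [0, 0, -0.25], [0, 0, -0.25]]' --rotation '[[0, 0, 0], [0, 0, 0], [0, 0, 0], [0, 0, 0], [0, 0, 0], [0, 0, 0], [0, 0, 0], [0, 0, 0]]'

```text
clock: 19.95
eef_pos: [0.4919, 0.0998, 0.2487]
tool_rot: [0.326, 0.945, 0.0, 0.0]
ft_force: [0.6, 0.7, 0.0]
grip_width: 0.0427
grasp_force: 61.5
```

Run:
```python
from h import *
plan([.4915,.0995,.25],-18+70)
c=bot.camera("scene");s=c["image"][130:270,190:365,::-1];cv2.imwrite("pics/c4.png",cv2.resize(s,(700,560),interpolation=2))
```

```text
t 19.95 pos [0.4919 0.0998 0.2487] az 51.9 F [0.6 0.7 0. ] w 0.0427 j [0.2  0.24 0.05 1.38 0.   0.86]
slide [ 0.    -0.002 -0.005] rot [ 0.001  0.    -0.003]
```

View pics/c4.png

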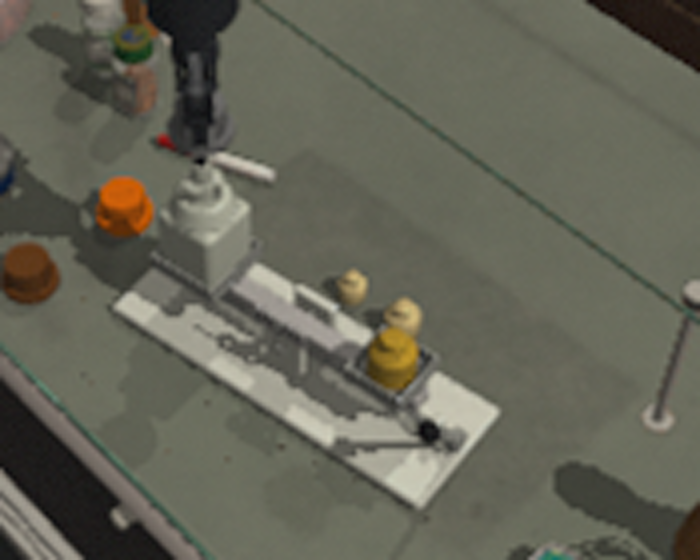

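The grey cap is in the gripper at (200,130), clear above the open white spout at (205,180). The beam is level, the lever knob is at its front stop at (428,430), and the other things are undisturbed. I'm handing it in.

```bash
python3 -c "
from workcell import bot
print(bot.job_done())"
```

```text
the job is handed in; nothing more can be done
None
```

I released the beam and the bottle's end sank, so it outweighs the brass weight. I then arrested the beam level again, freed the cap, and handed in at about 20 s holding it level a few centimetres above the open spout; no verdict was shown.

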